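# Open the two line valves under the manifold's guard

### The arm

A 7-joint arm with a two-finger parallel gripper is mounted at the origin on the work surface. World frame = base frame: x ahead of the robot, y to its left, z up, the work surface at z = 0. Lengths are in m, angles in rad, forces in N, time in s.
With the tool pointing down it reaches from about 0.4 to 0.85 m from the base axis. Payload 10.4 kg.
Tool frame: the origin (TCP) lies between the finger pads; the fingertips stand 22 mm ahead of it and the grasp point (between the pads) lies 3 mm ahead of it; z points along the fingers, y is the line along which they close (so a half turn about z gives the same grasp; the last joint's range is limited). The gripper opens to 85 mm and grips with 20 to 120 N. Pads are 22 mm wide; open, the fingers measure 114 mm over their backs; the gripper's body (76 mm by 85 mm) begins 54 mm behind the grasp point. The pads swing forward as they close: fully open they stand 13 mm farther back than shut.
Start: joints at [1.149, 0.332, -0.065, 1.46, 0.022, 1.35, -0.088], TCP at [0.243, -0.576, 0.253] pointing down, gripper open.
Joint ranges: [-2.6, 2.6], [-0.5, 2.12], [-1.47, 1.34], [0.16, 2.42], [-1.27, 4.41], [0.06, 2.06], [-2.6, 2.6]. Speed limits (rad/s): [2.22, 2.22, 2.79, 2.79, 3.14, 3.14, 3.14].

### API

Orientations are given as a unit quaternion [x, y, z, w].
In Python, from workcell import manip, camera, ticket, boxes_of, outline_of gives the robot as it stands.
- The arm moves only by the tool carry_out, never from a script. Its argument "deltas" is a list of rows, each a list of 5 numbers: the shift along the tool's x, y, z as a fraction of full scale, then the turn about the tool's z as a fraction of full scale, then the opening, from -1 (shut) to 1 (fully open), so that 0 is half open. In form: [[tx, ty, tz, spin, gripper], ...]. A call has 1 to 20 rows; each row is the pose to reach, as a shift and turn from the pose commanded when the call began, along the tool's axes at that moment; what a row does not reach only later rows make up. Full scale, the value 1, is 150 mm for a shift and 30 degrees for a turn. A row lasts 1/8 s, in which the tool goes at most 62.5 mm and 10.7 degrees, less where a joint would pass 70% of its speed; a pose out of reach is approached as far as the arm can. A call with a number of a shift or a turn outside -1 to 1 is refused whole. A call with a gripper value outside its range is refused whole. The fingers move at their own pace and stop on an object; "force" is the grip in N (left out, the last holds). Time passes only in rows, so rows that repeat a pose let the fingers close. It gives the time, the measured TCP pose, the force, the opening and the grip force at its end, in the units of the state.
- manip.get_obs(): the state, without advancing time (a new reading comes with each control period).
- camera(name): name is "scene" or "top" or "wrist"; returns a dict with "img" (480x640x3 uint8, red, green, blue), "depth" (480x640 float32, m along the optical axis (not along the pixel's ray), 0 where there is no reading), "vertical_fov" (degrees; the focal length in pixels is half the picture's height over the tangent of half this angle, whatever the lens; pixels are square), "cx", "cy" (the principal point, pixels), "R" (3x3) and "t" (3): a world point X has camera coordinates R X + t. Camera axes: x right, y down, z forward; pixel columns grow to the right and rows downward; lengths in m; the calibration is good to about 2 mm. A picture is of the moment at which its call begins.
- ticket.hand_in(): hands the job in; it is judged then, once.
Trained networks look in a picture, given as the dict that the camera call returned (one of the last four; its "shot" number tells which), for a name from the list of things; names that differ only in an ending like _2 or _b are one class to them, and where a whole thing is asked for, a point or a joint stands for the part that bears it (a point fixed in the world has none). Each returns a list of dicts, best first, with "conf" (0 to 1); they miss things now and then, are a little off and sometimes report something else, mostly with a low value. They report only what shows in the picture. A call takes as long as a camera call.
- boxes_of(query, picture): "position" ([x, y, z] in m, in world coordinates, good to about 4 mm: the middle of the surface that is visible of it).
- outline_of(query, picture): "region" (480x640 bool, what is visible of it).
The state is a dict: "clock": time; "joint_pos": joint angles; "joint_velocities": joint speeds; "tau": joint torques, N m; "position": TCP position; "ee_rot": TCP orientation; "ft_force": force on the tool from outside, world axes, zero at the start; "torque": the same for the moment, N m; "grip_width": opening from 0.0 (shut) to 1.0 (fully open); "grasp_force": force on a finger pad.
Only numpy, scipy, OpenCV 4.12 (cv2) and the standard library are available. Lean on these libraries where they do the work, as an engineer would, in place of code of your own. Each camera call takes 0.05 s, during which the arm holds its last target. There are 200 camera calls.

### The job

Swing the clear guard of the vacuum manifold right up, then throw the two toggles with flat paddle handles fully over to the far side (towards the guard's hinge), leaving the three ball-handled toggles as they are. Then put the guard all the way down again, and do not shift the cylinder, parts box or bottle standing nearby.

Things in the scene. Friction and masses are not known exactly. Their poses are not given: they have to be found in the camera images.
- manifold: Fixed aluminium vacuum manifold, 170 (x, depth) x 270 (y, width) mm, top 65 mm above the bench, on a dark plinth. Origin: centre of its underside, on the bench; x points level from its near (robot) side to its far side, y along the valve row, z up; its yaw varies. Five toggle valves stand on it in a row, 44 mm apart, in any order: two with flat paddles, three with balls.
- guard_grip (a point): Grip point of the guard's black upright tab, 13 mm below the tab's end. The tab is 24 mm wide (along the manifold's y), 12 mm thick and stands 46 mm out of the guard at the middle of its near edge. The point moves with the guard; with the guard down it is 206 mm above the bench; it lies 129 mm from the hinge axis along the guard and 36 mm off the guard's plane.
- guard_hinge (a point): Fixed point at the middle of the guard's hinge axis (which runs along the manifold's y), over the manifold's far edge, 170 mm above the bench.
- guard (a joint): Angle of the clear plastic guard: a flat clear sheet with an aluminium near edge, 264 mm wide, 135 mm deep, 5 mm thick, over all five valves. 0 = down, level, its underside 14 mm above the handles when these stand upright; grows as its near edge rises, to its stop at 1.0 rad. The hinge is stiff: it stays at any angle (takes about 5 N at the tab). Even fully up it leans over the valves, so a tool must reach in under it slanting from the robot's side.
- ball_a (a joint): Angle of the toggle with a black ball of 22 mm diameter on a 10 mm steel stem; 70 mm from pivot to end. 0 = leaning 0.5 rad from vertical to the manifold's near side (shut); grows to 1.0 = leaning 0.5 rad to the far side (open). Friction holds it where it is left (about 4 N on the handle 50 mm from the pivot moves it).
- ball_a_pivot (a point): Fixed pivot of toggle ball_a, on its axis (along the manifold's y), 83 mm above the bench; the grey valve body under it is 80 x 38 mm with its top 87 mm above the bench, and the dark hub around the pivot reaches 95 mm.
- paddle_a (a joint): Angle of the toggle with a flat black paddle, 28 mm wide (along the row), 8 mm thick, 48 mm long, on a short steel stem; 70 mm from pivot to end. 0 = leaning 0.5 rad from vertical to the manifold's near side (shut); grows to 1.0 = leaning 0.5 rad to the far side (open). Friction holds it where it is left (about 4 N on the handle 50 mm from the pivot moves it).
- paddle_a_pivot (a point): Fixed pivot of toggle paddle_a, on its axis (along the manifold's y), 83 mm above the bench; the grey valve body under it is 80 x 38 mm with its top 87 mm above the bench, and the dark hub around the pivot reaches 95 mm.
- ball_b (a joint): Angle of the toggle with a black ball of 22 mm diameter on a 10 mm steel stem; 70 mm from pivot to end. 0 = leaning 0.5 rad from vertical to the manifold's near side (shut); grows to 1.0 = leaning 0.5 rad to the far side (open). Friction holds it where it is left (about 4 N on the handle 50 mm from the pivot moves it).
- ball_b_pivot (a point): Fixed pivot of toggle ball_b, on its axis (along the manifold's y), 83 mm above the bench; the grey valve body under it is 80 x 38 mm with its top 87 mm above the bench, and the dark hub around the pivot reaches 95 mm.
- paddle_b (a joint): Angle of the toggle with a flat black paddle, 28 mm wide (along the row), 8 mm thick, 48 mm long, on a short steel stem; 70 mm from pivot to end. 0 = leaning 0.5 rad from vertical to the manifold's near side (shut); grows to 1.0 = leaning 0.5 rad to the far side (open). Friction holds it where it is left (about 4 N on the handle 50 mm from the pivot moves it).
- paddle_b_pivot (a point): Fixed pivot of toggle paddle_b, on its axis (along the manifold's y), 83 mm above the bench; the grey valve body under it is 80 x 38 mm with its top 87 mm above the bench, and the dark hub around the pivot reaches 95 mm.
- ball_c (a joint): Angle of the toggle with a black ball of 22 mm diameter on a 10 mm steel stem; 70 mm from pivot to end. 0 = leaning 0.5 rad from vertical to the manifold's near side (shut); grows to 1.0 = leaning 0.5 rad to the far side (open). Friction holds it where it is left (about 4 N on the handle 50 mm from the pivot moves it).
- ball_c_pivot (a point): Fixed pivot of toggle ball_c, on its axis (along the manifold's y), 83 mm above the bench; the grey valve body under it is 80 x 38 mm with its top 87 mm above the bench, and the dark hub around the pivot reaches 95 mm.
- cylinder_mid (a point): Bystander: loose steel test cylinder with a pink rubber bung, standing upright, 52 mm diameter, 160 mm high; point on its axis 80 mm up.
- partsbox_mid (a point): Bystander: loose closed clear parts box with a white lid, 130 x 200 x 46 mm, lying flat; point at its centre.
- oil_mid (a point): Bystander: loose white oil bottle, 60 mm diameter, 150 mm high, standing; point at mid height.

How it is judged:
On the way, in this order (a step that is already met when the one before it is completed fails the run):
1. the guard is swung up (over 0.85 rad) (value of joint guard above 0.85 rad), for 0.2 s.
2. both paddle toggles are thrown over to the far side (over 0.85 rad) with the guard still up (over 0.6 rad) (value of joint each of paddle_a, paddle_b above 0.85 rad and value of joint guard above 0.6 rad), for 0.2 s.
At the end, for the whole second after the job is handed in: Both paddle toggles stand fully over to the far side (over 0.85 of 1.0 rad), all three ball toggles are still on the near side (under 0.25 rad), and the guard is down again (under 0.08 rad) (value of joint each of paddle_a, paddle_b above 0.85 rad and value of joint each of ball_a, ball_b, ball_c below 0.25 rad and value of joint guard below 0.08 rad); the robot touches nothing.
It fails at once if a ball-handled toggle is pushed over (beyond 0.3 rad) (value of joint any of ball_a, ball_b, ball_c above 0.3 rad).
It fails at once if the steel cylinder is shifted more than 25 mm (distance of cylinder_mid from where it was at the start of the episode above 0.025 m).
It fails at once if the parts box is shifted more than 25 mm (distance of partsbox_mid from where it was at the start of the episode above 0.025 m).
It fails at once if the oil bottle is shifted more than 25 mm (distance of oil_mid from where it was at the start of the episode above 0.025 m).
It also fails if it takes over 72 s, if anything falls off the work surface, if the arm or the gripper's body presses on something with over 40 N, if the wrist force passes 120 N, or if a joint passes its speed limit or range.

## Working session

There is one attempt and no reset: what is moved stays moved. The work goes in short steps, Python scripts to look and compute and a tool call to move; the robot and the scene stay as the last step left them, time stands still between calls to the robot, and variables do not carry over. Pictures are saved under pics/ and viewed, at most 10 in all, crops included, and the job is handed in when it is done.

Besides the shell and the picture viewer there is one more tool, called after "Request:" as name(argument=value, ...), one argument or row to a line, values as JSON. carry_out: Moves the arm, as the interface text tells. Its arguments: {"type":"object","properties":{"deltas":{"type":"array","items":{"type":"array","items":{"type":"number"}}},"force":{"type":"number"}},"required":["deltas"]}

```bash
mkdir -p pics
cat > h.py <<'E'
import numpy as np, cv2
from workcell import manip, camera, ticket, boxes_of, outline_of
from scipy.spatial.transform import Rotation as Rn
def save(c,n): cv2.imwrite('pics/'+n,c['img'][:,:,::-1])
def cloud(c):
    f=240/np.tan(np.radians(c['vertical_fov'])/2); d=c['depth']
    v,u=np.mgrid[:480,:640]
    P=np.stack([(u-c['cx'])/f*d,(v-c['cy'])/f*d,d],-1)
    return (P-np.array(c['t']))@np.array(c['R'])
E
python3 - <<'E'
from h import *
np.set_printoptions(precision=4,suppress=True)
o=manip.get_obs(); print(o)
for n in ['scene','top']:
    c=camera(n); save(c,n+'0.png'); print(n,c['R'],c['t'],c['vertical_fov'])
    for q in ['guard_grip','guard','paddle_a','ball_a','manifold','cylinder_mid','partsbox_mid','oil_mid']:
        print(q,[(np.round(b['position'],3),round(b['conf'],2)) for b in boxes_of(q,c)])
E
```

```text
{'clock': 0.0, 'joint_pos': array([ 1.1494,  0.3329, -0.0647,  1.4609,  0.0216,  1.3499, -0.0885]), 'joint_velocities': array([ 0.0005, -0.0012, -0.0007,  0.0001, -0.0003,  0.0002,  0.0013]), 'tau': array([ -0.0004, -62.5436,   0.0491, -39.1597,   0.0163,   0.0099,
        -0.    ]), 'position': array([ 0.2425, -0.5756,  0.2525]), 'ee_rot': array([ 0.9802,  0.1981, -0.0002, -0.0007]), 'ft_force': array([ 0.1559, -0.0758, -0.4397]), 'torque': array([ 0.0425, -0.0135, -0.0599]), 'grasp_force': 0.0, 'grip_width': 1.0012884076531827}
scene [[-0.2213  0.9751  0.0164]
 [ 0.6174  0.1531 -0.7716]
 [-0.7549 -0.1606 -0.6359]] [ 0.1611 -0.3023  1.8263] 42.29118055778041
guard_grip [(array([0.648, 0.023, 0.179]), 0.82)]
guard [(array([0.653, 0.026, 0.171]), 0.66)]
paddle_a [(array([0.752, 0.241, 0.082]), 0.74)]
ball_a [(array([0.648, 0.024, 0.18 ]), 0.23)]
manifold [(array([0.679, 0.031, 0.175]), 0.82)]
cylinder_mid [(array([0.64 , 0.221, 0.104]), 0.8)]
partsbox_mid [(array([ 0.672, -0.264,  0.043]), 0.74), (array([0.648, 0.021, 0.18 ]), 0.6)]
oil_mid [(array([0.754, 0.24 , 0.081]), 0.77), (array([0.679, 0.029, 0.169]), 0.51)]
top [[ 0.0913 -0.9958 -0.0027]
 [-0.9746 -0.0888 -0.2055]
 [ 0.2044  0.0214 -0.9787]] [-0.0635  0.7034  0.7789] 54.996711104295926
guard_grip [(array([0.632, 0.022, 0.182]), 0.58)]
guard [(array([0.64 , 0.022, 0.182]), 0.87)]
paddle_a []
ball_a []
manifold [(array([0.629, 0.021, 0.18 ]), 0.89)]
cylinder_mid [(array([0.612, 0.214, 0.13 ]), 0.64)]
partsbox_mid [(array([ 0.641, -0.265,  0.046]), 0.69)]
oil_mid [(array([0.722, 0.227, 0.101]), 0.85)]
```

View pics/scene0.png

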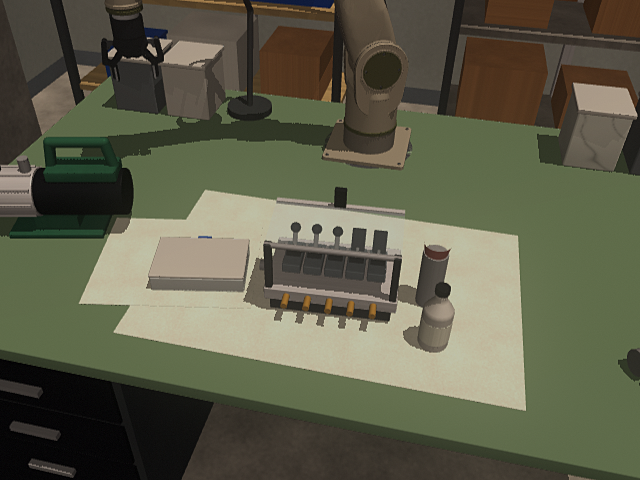

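View pics/top0.png

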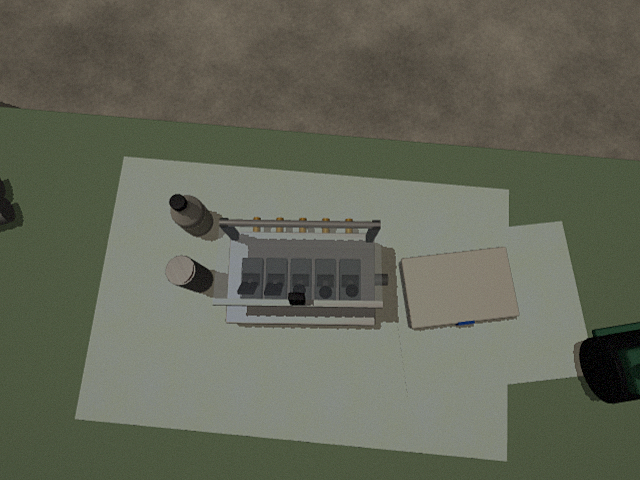

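The scene view is taken from the far side, looking at the robot. The paddles are the two valves at the robot's +y end (scene px 359 and 380, row 240; top px 251 and 275, row 285). The balls are at scene px 296, 317 and 338, and the tab is at top px (297,298). The cylinder and bottle stand close to the +y end. Next I need the manifold pose.

Run:
```python
from h import *
np.set_printoptions(precision=4,suppress=True)
for n in ['scene','top']:
    c=camera(n); P=cloud(c).reshape(-1,3); x,y,z=P.T
    roi=(x>.5)&(x<.85)&(y>-.14)&(y<.18)
    print(n,'hist',[(a,int((roi&(z>a)&(z<a+.01)).sum())) for a in np.arange(.05,.24,.01).round(2)])
    t=P[roi&(z>.19)&(z<.24)]; print('tab',len(t),t.mean(0),t.min(0),t.max(0))
    m=roi&(z>.16)&(z<.187)
    Q=P[m]
    # principal angle via row edges
    r=cv2.minAreaRect((Q[:,:2]*1000).astype(np.float32)); print('guard/hinge rect',r)
    H=np.histogram(Q[:,0],bins=np.arange(.52,.86,.01)); print(H[0])
    for lo,hi,name in [(.0,.03,'paddles?')]: pass
    b=roi&(z>.085)&(z<.09); r=cv2.minAreaRect((P[b][:,:2]*1000).astype(np.float32)); print('bodies',b.sum(),r)
    for q in ['paddle_a','ball_a','cylinder_mid','oil_mid','partsbox_mid']:
        for o in outline_of(q,c)[:3]:
            v,u=np.nonzero(o['region']); print(q,round(o['conf'],2),u.mean(),v.mean(),len(u),np.median(P.reshape(480,640,3)[v,u],0))
```

```text
scene hist [(np.float64(0.05), 868), (np.float64(0.06), 3137), (np.float64(0.07), 440), (np.float64(0.08), 1337), (np.float64(0.09), 310), (np.float64(0.1), 66), (np.float64(0.11), 61), (np.float64(0.12), 60), (np.float64(0.13), 64), (np.float64(0.14), 58), (np.float64(0.15), 63), (np.float64(0.16), 254), (np.float64(0.17), 4293), (np.float64(0.18), 2416), (np.float64(0.19), 59), (np.float64(0.2), 39), (np.float64(0.21), 51), (np.float64(0.22), 51), (np.float64(0.23), 33)]
tab 233 [0.5881 0.0186 0.213 ] [ 0.573  -0.0973  0.1901] [0.5952 0.1324 0.2343]
guard/hinge rect ((645.2509155273438, 23.376060485839844), (150.27159118652344, 264.4365539550781), 4.189938068389893)
[  0   0   0   0  37 173 363 412 448 445 450 459 477 467 498 503 493 464
 537 431 136   0   0   0   0   0   0   0   0   0   0   0   0]
bodies 891 ((669.3712158203125, 24.429244995117188), (99.16587829589844, 260.3979187011719), 3.761795997619629)
paddle_a 0.36 333.4823484559665 256.2944719786504 13115 [0.6809 0.0261 0.1724]
cylinder_mid 0.91 430.7746268656716 272.23880597014926 1340 [0.6404 0.2186 0.1005]
oil_mid 0.73 4
[... 475 characters left out ...]
64(0.18), 6060), (np.float64(0.19), 28), (np.float64(0.2), 16), (np.float64(0.21), 18), (np.float64(0.22), 38), (np.float64(0.23), 112)]
tab 212 [0.5826 0.0186 0.2227] [ 0.5726 -0.1031  0.1901] [0.5916 0.0862 0.2342]
guard/hinge rect ((645.1566772460938, 24.9796142578125), (143.789306640625, 264.344970703125), 4.336779594421387)
[   0    0    0    0   74  388  790  993 1064 1035 1033 1009 1005  994
  983  973  954  984  888  429   43    0    0    0    0    0    0    0
    0    0    0    0    0]
bodies 0 ((0.0, 0.0), (0.0, 0.0), 0.0)
cylinder_mid 0.59 188.71451743714516 274.48661800486616 1233 [0.6151 0.2134 0.1335]
oil_mid 0.78 189.99271667880552 214.2571012381646 1373 [0.725  0.2329 0.0994]
```

Request:
carry_out(
  deltas=[
    [0,0,-0.3,0.31,1],
    [0,0,-0.5,0.62,1],
    [0,0,-0.5,0.62,1],
    [0,0,-0.5,0.62,1],
  ],
)

```text
clock: 2.0
position: [0.2426, -0.5757, 0.3275]
ee_rot: [0.999, 0.038, -0.0, -0.0]
ft_force: [0.3, -0.6, 0.1]
grip_width: 0.999
grasp_force: 0.0
```

Request:
carry_out(
  deltas=[
    [0.21,-0.31,0,0,1],
    [0.42,-0.63,0,0,1],
    [0.63,-0.94,0,0,1],
    [0.63,-0.94,0,0,1],
  ],
)

```text
clock: 2.5
position: [0.3294, -0.4241, 0.3276]
ee_rot: [0.999, 0.041, 0.0, -0.001]
ft_force: [0.1, -1.2, -0.7]
grip_width: 1.0
grasp_force: 0.0
```

Request:
carry_out(
  deltas=[
    [0.21,-0.31,0,0,1],
    [0.42,-0.63,0,0,1],
    [0.63,-0.94,0,0,1],
    [0.63,-0.94,0,0,1],
  ],
)

```text
clock: 3.0
position: [0.4121, -0.2772, 0.3276]
ee_rot: [0.999, 0.041, -0.0, -0.001]
ft_force: [0.2, -0.5, 1.3]
grip_width: 0.998
grasp_force: 0.0
```

Request:
carry_out(
  deltas=[
    [0.21,-0.31,0,0,1],
    [0.42,-0.63,0,0,1],
    [0.63,-0.94,0,0,1],
    [0.63,-0.94,0,0,1],
  ],
)

```text
clock: 3.5
position: [0.4952, -0.1301, 0.3274]
ee_rot: [0.999, 0.04, -0.0, -0.001]
ft_force: [-1.2, -0.4, -0.6]
grip_width: 1.002
grasp_force: 0.0
```

```bash
cat >> h.py <<'E'
np.set_printoptions(precision=4,suppress=True)
def rep():
    o=manip.get_obs(); R=Rn.from_quat(o['ee_rot']).as_matrix()
    print('t',round(o['clock'],2),'pos',o['position'],'xdir',np.arctan2(R[1,0],R[0,0]),'tilt',R[:2,2],'F',o['ft_force'],'w',o['grip_width'],'gf',o['grasp_force'],'q',o['joint_pos']); return o,R
def to(p): # tool-frame shift in full-scale units
    o,R=rep(); print('delta',R.T@(np.array(p)-o['position'])/.15)
E
python3 - <<'E'
from h import *
rep()
c=camera('wrist'); save(c,'w1.png'); print(c['R'],c['t'])
c2=camera('top')
for n,c in [('wrist',c),('top',c2),('scene',camera('scene'))]:
    P=cloud(c).reshape(-1,3); x,y,z=P.T
    t=P[(x>.55)&(x<.62)&(y>-.03)&(y<.07)&(z>.2)&(z<.24)]
    if len(t): print(n,len(t),t.min(0),t.max(0),t.mean(0)); t=t[t[:,2]>.226]; print(len(t),cv2.minAreaRect((t[:,:2]*1000).astype(np.float32)) if len(t)>3 else 0)
E
```

```text
t 3.5 pos [ 0.4952 -0.1301  0.3274] xdir 0.08069277589919499 tilt [-0.0009  0.0015] F [-1.1509 -0.4267 -0.6132] w 1.0015858910268907 gf 0.0 q [ 0.5857  0.0782 -0.4399  1.6149  0.0321  1.4571 -1.3468]
[[ 0.0813 -0.9967 -0.0018]
 [-0.9567 -0.0786  0.2802]
 [-0.2794 -0.0211 -0.9599]] [-0.1697  0.406   0.5856]
wrist 1894 [0.5754 0.0062 0.2   ] [0.5916 0.0316 0.234 ] [0.5834 0.0153 0.224 ]
1116 ((584.7744140625, 19.184431076049805), (12.3254976272583, 25.24567985534668), 4.4704742431640625)
top 184 [0.5761 0.0084 0.2002] [0.5915 0.0326 0.234 ] [0.5833 0.0199 0.2269]
138 ((584.7116088867188, 20.47824478149414), (11.550630569458008, 23.6368465423584), 5.22308874130249)
scene 178 [0.5804 0.0065 0.2003] [0.5949 0.0315 0.2343] [0.5887 0.0199 0.2188]
59 ((587.9069213867188, 19.436996459960938), (14.323481559753418, 23.251832962036133), 2.381772756576538)
```

Run:
```python
from h import *
c=camera('top'); P=cloud(c).reshape(-1,3)
a=.077; ex=np.array([np.cos(a),np.sin(a)]); ey=np.array([-ex[1],ex[0]])
T=np.array([.585,.0195])
s=(P[:,:2]-T)@ex; l=(P[:,:2]-T)@ey; z=P[:,2]
for lo in np.arange(-.02,.17,.01):
    m=(s>lo)&(s<lo+.01)&(abs(l)<.12)&(abs(l)>.02)&(z>.15)&(z<.22); print(round(lo+.005,3),m.sum(),np.median(z[m]) if m.sum() else 0)
```

```text
-0.015 161 0.18495457519458214
-0.005 818 0.18678572260528598
0.005 822 0.18423570086887034
0.015 798 0.1832434898045877
0.025 792 0.18231615045849334
0.035 782 0.18121919103922934
0.045 775 0.18015532399358195
0.055 763 0.17926765031216646
0.065 760 0.17823748941280554
0.075 747 0.1772469317374294
0.085 737 0.1762772322600659
0.095 732 0.17514789215277915
0.105 715 0.17432348113655993
0.115 720 0.17335488884539824
0.125 686 0.1751829467068018
0.135 7 0.17060678081206707
0.145 0 0
0.155 0 0
0.165 0 0
```

View pics/w1.png

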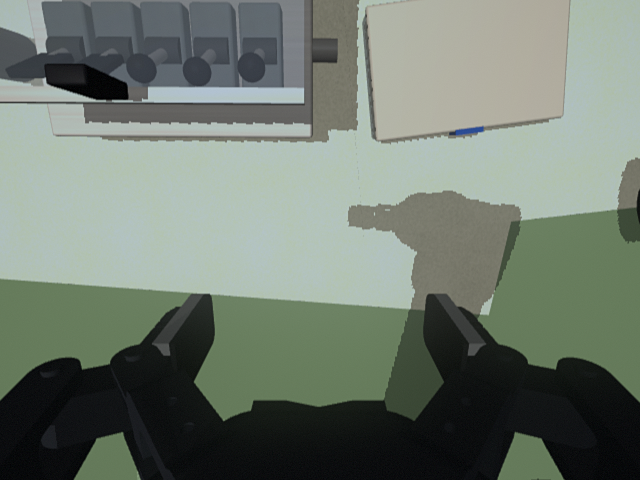

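The guard is already open by about 0.1 rad, with the tab top at (0.585, 0.0195) and the yaw about 0.077. I'll grip the tab across its 24 mm width.

Request:
carry_out(
  deltas=[
    [0.22,-0.32,0,0,1],
    [0.44,-0.64,0,0,1],
    [0.66,-0.946,0,0,1],
    [0.66,-0.946,0,0,1],
    [0.66,-0.946,0.35,0,0.5],
    [0.66,-0.946,0.705,0,0.2],
    [0.66,-0.946,0.705,0,0],
    [0.66,-0.946,0.705,0,0],
  ],
)

```text
clock: 4.7
position: [0.5831, 0.0146, 0.2248]
ee_rot: [0.999, 0.036, 0.001, 0.0]
ft_force: [1.2, -0.1, -0.4]
grip_width: 0.504
grasp_force: 0.0
```

Run:
```python
from h import *
to([.5836,.0195,.2217])
c=camera('wrist'); save(c,'w2.png')
```

```text
t 4.7 pos [0.5831 0.0146 0.2248] xdir 0.07250164699477732 tilt [ 0.0022 -0.0004] F [ 1.1575 -0.1204 -0.3943] w 0.5039114457121079 gf 0.0 q [ 0.3541  0.3066 -0.5542  1.5934  0.167   1.2869 -1.7241]
delta [ 0.0056 -0.0324  0.0206]
```

View pics/w2.png

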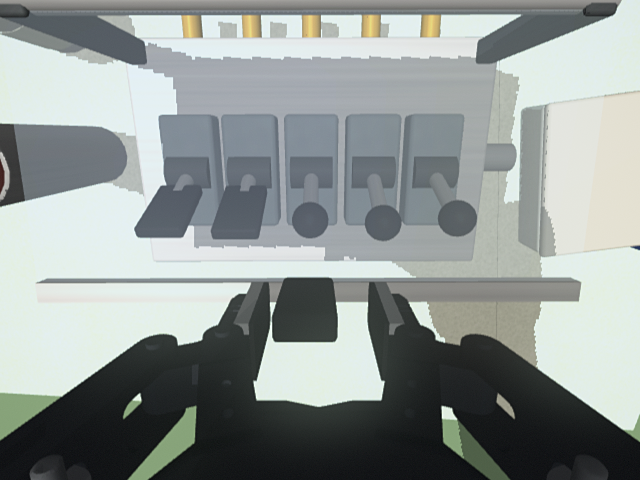

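The tab (px 305,310) sits between the open pads. The paddles are at px 165 and 240, and the balls at px 310, 383 and 457. Closing now.

Request:
carry_out(
  deltas=[
    [0,-0.03,0.02,0,0],
    [0,-0.03,0.02,0,-1],
    [0,-0.03,0.02,0,-1],
    [0,-0.03,0.02,0,-1],
    [0,-0.03,0.02,0,-1],
  ],
  force=30,
)

```text
clock: 5.38
position: [0.5821, 0.0198, 0.22]
ee_rot: [0.999, 0.037, 0.0, 0.0]
ft_force: [-3.6, -3.1, 5.3]
grip_width: 0.273
grasp_force: 33.8
```

Run:
```python
from h import *
o,R=rep()
# arc rows in tool frame from commanded pose (~ measured)
f=lambda t: np.array([-(.129*np.cos(t)-.036*np.sin(t)),0,-(.129*np.sin(t)+.036*np.cos(t))])
for t in np.linspace(.1,1.0,13): print(round(t,3),(f(t)-f(.1))/.15)
```

```text
t 5.38 pos [0.5821 0.0198 0.22  ] xdir 0.07373527702189608 tilt [ 0.0005 -0.0006] F [-3.5523 -3.1056  5.2817] w 0.2730215806938812 gf 33.75510513782501 q [ 0.347   0.3098 -0.5566  1.6003  0.1697  1.2795 -1.7341]
0.1 [0. 0. 0.]
0.175 [ 0.0267  0.     -0.0614]
0.25 [ 0.0579  0.     -0.1206]
0.325 [ 0.0934  0.     -0.1774]
0.4 [ 0.1331  0.     -0.2313]
0.475 [ 0.1767  0.     -0.2821]
0.55 [ 0.224   0.     -0.3295]
0.625 [ 0.2747  0.     -0.3732]
0.7 [ 0.3286  0.     -0.4129]
0.775 [ 0.3853  0.     -0.4486]
0.85 [ 0.4445  0.     -0.4798]
0.925 [ 0.5058  0.     -0.5066]
1.0 [ 0.569   0.     -0.5287]
```

Lift to about half way and check.

Request:
carry_out(
  deltas=[
    [0.01,0,-0.03,0,-1],
    [0.027,0,-0.061,0,-1],
    [0.042,0,-0.091,0,-1],
    [0.058,0,-0.121,0,-1],
    [0.075,0,-0.149,0,-1],
    [0.093,0,-0.177,0,-1],
    [0.133,0,-0.231,0,-1],
    [0.177,0,-0.282,0,-1],
    [0.224,0,-0.33,0,-1],
    [0.224,0,-0.33,0,-1],
  ],
  force=30,
)

```text
clock: 6.62
position: [0.6158, 0.0223, 0.2697]
ee_rot: [0.999, 0.037, 0.0, 0.0]
ft_force: [-0.6, -4.7, 0.1]
grip_width: 0.276
grasp_force: 31.2
```

Request:
carry_out(
  deltas=[
    [0.051,0,-0.044,0,-1],
    [0.105,0,-0.083,0,-1],
    [0.161,0,-0.119,0,-1],
    [0.22,0,-0.15,0,-1],
    [0.282,0,-0.177,0,-1],
    [0.335,0,-0.197,0,-1],
    [0.345,0,-0.2,0,-1],
    [0.345,0,-0.2,0,-1],
    [0.345,0,-0.2,0,-1],
  ],
  force=30,
)

```text
clock: 7.75
position: [0.6669, 0.0261, 0.2994]
ee_rot: [0.999, 0.037, -0.0, 0.0]
ft_force: [-3.4, -3.9, -1.6]
grip_width: 0.272
grasp_force: 29.6
```

Run:
```python
from h import *
rep()
c=camera('scene'); P=cloud(c).reshape(-1,3)
a=.077; ex=np.array([np.cos(a),np.sin(a)]); ey=np.array([-ex[1],ex[0]])
H=np.array([.708,.029])
s=(P[:,:2]-H)@ex; l=(P[:,:2]-H)@ey; z=P[:,2]
m=(s>-.13)&(s<.01)&(abs(l)<.12)&(abs(l)>.07)&(z>.18)&(z<.32)
p=np.polyfit(s[m],z[m],1); print(m.sum(),'angle',np.arctan(-p[0]),z[m].max(),s[m].min())
save(c,'s2.png')
```

```text
t 7.75 pos [0.6669 0.0261 0.2994] xdir 0.07361298197216344 tilt [-0.0004 -0.0006] F [-3.3649 -3.8732 -1.6262] w 0.2723980588756504 gf 29.590338170528412 q [ 0.2551  0.4619 -0.5351  1.2372  0.2303  1.5021 -1.7461]
3492 angle 0.9411981252859338 0.2843214893213236 -0.07970534776125585
```

Request:
carry_out(
  deltas=[
    [0.02,0,-0.01,0,-1],
    [0.04,0,-0.015,0,-1],
    [0.04,0,-0.015,0,-1],
    [0.04,0,-0.015,0,0],
    [0.04,0,-0.015,0,0],
    [0.04,0,-0.015,0,0],
  ],
)

```text
clock: 8.55
position: [0.6733, 0.0276, 0.3019]
ee_rot: [0.999, 0.037, 0.001, -0.0]
ft_force: [0.4, -0.5, -0.0]
grip_width: 0.496
grasp_force: 0.0
```

Request:
carry_out(
  deltas=[
    [0,0,-0.25,0,0],
    [0,0,-0.5,0,0],
    [-0.2,0,-0.5,0,0],
    [-0.5,0,-0.5,0,0],
    [-0.8,0,-0.5,0,0],
    [-1,0,-0.5,0,0],
    [-1,0,-0.5,0,0],
  ],
)

```text
clock: 9.43
position: [0.5224, 0.016, 0.3776]
ee_rot: [0.999, 0.037, 0.001, 0.001]
ft_force: [0.1, -0.5, -0.4]
grip_width: 0.498
grasp_force: 0.0
```

Run:
```python
from h import *
rep()
a=.077; ex=np.array([np.cos(a),np.sin(a)]); ey=np.array([-ex[1],ex[0]])
H=np.array([.708,.029]); M=H-.085*ex; print('M',M)
for n in ['scene','top','wrist']:
    c=camera(n); P=cloud(c).reshape(-1,3)
    s=(P[:,:2]-M)@ex; l=(P[:,:2]-M)@ey; z=P[:,2]
    m=(s>.0)&(s<.09)&(abs(l)<.12)&(abs(l)>.07)&(z>.19)&(z<.32)
    if m.sum()>50: p=np.polyfit(s[m],z[m],1); print(n,'guard',m.sum(),np.arctan(-p[0]))
    m=(abs(s)<.1)&(abs(l)<.15)&(z>.083)&(z<.091); print(n,'bodies',m.sum())
    if m.sum()>50: print(np.percentile(s[m],[1,99]),np.percentile(l[m],[1,99]))
    for k in [-88,-44,0,44,88]:
        m=(s>-.08)&(s<.005)&(abs(l-k/1e3)<.016)&(z>.115)&(z<.17)
        if m.sum()>10: print(k,m.sum(),'s',np.percentile(s[m],[2,50,98]),'l',np.percentile(l[m],[2,98]),'z',z[m].max())
    save(c,n+'3.png')
```

```text
t 9.43 pos [0.5224 0.016  0.3776] xdir 0.07398170351040234 tilt [ 0.0024 -0.0015] F [ 0.1022 -0.5152 -0.3874] w 0.4983950650645608 gf 0.0 q [ 0.4051  0.1038 -0.5676  1.4921  0.0576  1.5597 -1.6574]
M [0.6233 0.0225]
scene guard 3176 0.9839482670902973
scene bodies 1263
[-0.0012  0.0941] [-0.1239  0.1219]
top guard 1816 0.9729334804051643
top bodies 242
[-0.0359  0.0375] [-0.1057 -0.0857]
-88 42 s [-0.0272 -0.0188 -0.0105] l [-0.097  -0.0896] z 0.14945939047851642
wrist guard 10722 0.9635845360489904
wrist bodies 8350
[-0.0367  0.0397] [-0.1044  0.1042]
-88 466 s [-0.0291 -0.0186 -0.0072] l [-0.0963 -0.0775] z 0.1507085537135313
-44 450 s [-0.032  -0.022  -0.0089] l [-0.053  -0.0339] z 0.14890930134036304
0 445 s [-0.0301 -0.0201 -0.007 ] l [-0.0095  0.0096] z 0.14991914158523978
44 666 s [-0.03   -0.0199 -0.0086] l [0.0302 0.0569] z 0.14941987240056714
88 659 s [-0.0281 -0.0189 -0.0076] l [0.0741 0.1008] z 0.14931776930968743
```

View pics/wrist3.png

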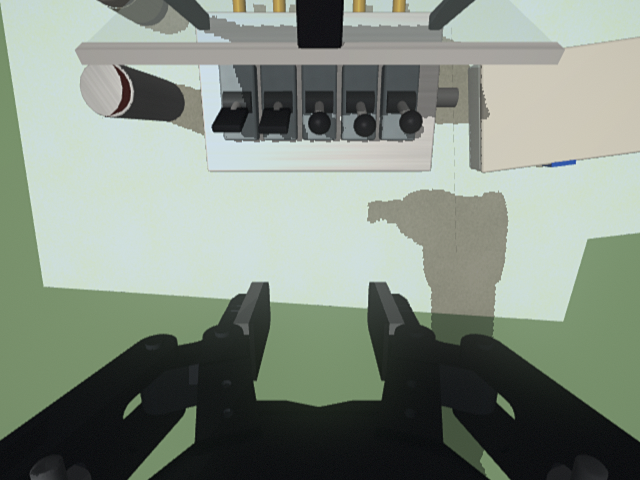

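Guard is at about 0.97 rad. The pivots lie on the manifold's centre line, with the paddles at l = 43.5 and 87.5 mm. I'll turn the tool 90° and push each paddle with the back of the far finger, gripper wide open.

Request:
carry_out(
  deltas=[
    [-0.1,0,0,-0.33,1],
    [-0.13,0,0,-0.66,1],
    [-0.13,0,0,-1,1],
    [-0.13,0,0,-1,1],
  ],
)

```text
clock: 10.07
position: [0.5047, 0.0146, 0.376]
ee_rot: [0.956, 0.294, -0.0, -0.0]
ft_force: [0.5, 1.4, 0.6]
grip_width: 1.002
grasp_force: 0.0
```

Request:
carry_out(
  deltas=[
    [0,0,0,-0.33,1],
    [0,0,0,-0.66,1],
    [0,0,0,-1,1],
    [0,0,0,-1,1],
  ],
)

```text
clock: 10.58
position: [0.5044, 0.0146, 0.376]
ee_rot: [0.848, 0.53, -0.0, -0.0]
ft_force: [0.2, -0.5, -0.4]
grip_width: 0.999
grasp_force: 0.0
```

Request:
carry_out(
  deltas=[
    [0,0,0,-0.33,1],
    [0,0,0,-0.66,1],
    [0,0,0,-1,1],
    [0,0,0,-1,1],
  ],
)

```text
clock: 11.08
position: [0.5042, 0.0145, 0.3762]
ee_rot: [0.683, 0.731, 0.0, -0.0]
ft_force: [1.0, -0.5, 1.0]
grip_width: 0.998
grasp_force: 0.0
```

```bash
cat >> h.py <<'E'
a=.077; ex=np.array([np.cos(a),np.sin(a)]); ey=np.array([-ex[1],ex[0]]); M=np.array([.6233,.0225])
def tosl(s,l,z): p=M+s*ex+l*ey; to([p[0],p[1],z])
def sl():
    p=manip.get_obs()['position']; print('s,l,z',(p[:2]-M)@ex,(p[:2]-M)@ey,p[2])
E
python3 - <<'E'
from h import *
sl(); tosl(-.125,.0435,.25); tosl(-.125,.0435,.12)
E
```

```text
s,l,z -0.11932217134434213 0.0011521126290534776 0.3761714133962698
t 11.07 pos [0.5042 0.0145 0.3762] xdir 1.6382924341702783 tilt [-0.0002  0.0003] F [ 1.0316 -0.4774  1.0494] w 0.9978228756187667 gf 0.0 q [ 0.4738  0.0652 -0.619   1.5334  0.0375  1.5553 -0.0773]
delta [ 0.2817 -0.0404  0.8412]
t 11.07 pos [0.5042 0.0145 0.3762] xdir 1.6382924341702783 tilt [-0.0002  0.0003] F [ 1.0316 -0.4774  1.0494] w 0.9978228756187667 gf 0.0 q [ 0.4738  0.0652 -0.619   1.5334  0.0375  1.5553 -0.0773]
delta [ 0.2815 -0.0403  1.7079]
```

Request:
carry_out(
  deltas=[
    [0.14,-0.02,0.3,0,1],
    [0.28,-0.04,0.6,0,1],
    [0.28,-0.04,0.84,0,1],
    [0.28,-0.04,0.84,0,1],
  ],
)

```text
clock: 11.58
position: [0.4937, 0.0557, 0.2483]
ee_rot: [0.683, 0.731, -0.002, -0.002]
ft_force: [0.4, 0.2, 0.5]
grip_width: 1.003
grasp_force: 0.0
```

Request:
carry_out(
  deltas=[
    [0,0,0.3,0,1],
    [0,0,0.6,0,1],
    [0,0,0.8,0,1],
    [0,0,0.8,0,1],
  ],
)

```text
clock: 12.08
position: [0.4949, 0.0555, 0.1302]
ee_rot: [0.682, 0.731, -0.001, -0.001]
ft_force: [0.7, -0.3, 1.1]
grip_width: 0.999
grasp_force: 0.0
```

Run:
```python
from h import *
rep();sl()
c=camera('scene'); f=cv2.resize(c['img'][150:330,220:460],(800,600)); cv2.imwrite('pics/s4.png',f[:,:,::-1])
c=camera('wrist'); P=cloud(c).reshape(-1,3); s=(P[:,:2]-M)@ex; l=(P[:,:2]-M)@ey; z=P[:,2]
m=(s>-.08)&(s<-.01)&(abs(l-.0435)<.02)&(z>.09)&(z<.2)
for lo in np.arange(.09,.2,.01):
    k=m&(z>lo)&(z<lo+.01); print(round(lo,2),k.sum(),np.percentile(s[k],[1,50,99]) if k.sum() else '',np.percentile(l[k],[1,99]) if k.sum() else '')
```

```text
t 12.07 pos [0.4949 0.0555 0.1302] xdir 1.6406122897513542 tilt [-0.0019  0.0002] F [ 0.6987 -0.2746  1.0536] w 0.9988581987233898 gf 0.0 q [ 0.393   0.2284 -0.6547  1.9072  0.158   1.0593 -0.2573]
s,l,z -0.12549600190911986 0.04275764541953435 0.13019970556048452
0.09 12 [-0.0107 -0.0105 -0.01  ] [0.0433 0.0467]
0.1 330 [-0.0149 -0.013  -0.0102] [0.0326 0.0586]
0.11 551 [-0.0195 -0.0166 -0.0103] [0.0328 0.0586]
0.12 752 [-0.0791 -0.0215 -0.0133] [0.0325 0.0586]
0.13 1152 [-0.0798 -0.0269 -0.0185] [0.0328 0.0587]
0.14 2500 [-0.0794 -0.0288 -0.0234] [0.035  0.0584]
0.15 375 [-0.0799 -0.0771 -0.0685] [0.0489 0.0544]
0.16 1023 [-0.0799 -0.0729 -0.0545] [0.0487 0.0565]
0.17 6699 [-0.0794 -0.0643 -0.0514] [0.0313 0.0562]
0.18 3613 [-0.0794 -0.0609 -0.0519] [0.0311 0.0553]
0.19 2459 [-0.0665 -0.0648 -0.0575] [0.0421 0.0554]
0.2 0
```

View pics/s4.png

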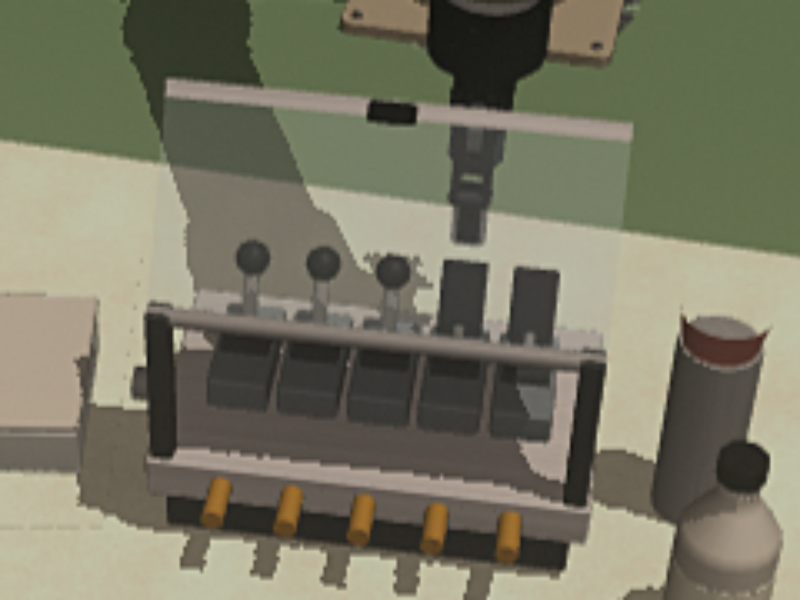

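The far finger (crop px 470,235) is in line with the inner paddle at px 465,290. The fingertips are at about z = 0.12 and the knuckle lies above the handle tops. Starting the push.

Request:
carry_out(
  deltas=[
    [0,0.12,0,0,1],
    [0,0.24,0,0,1],
    [0,0.35,0,0,1],
    [0,0.47,0,0,1],
    [0,0.52,0,0,1],
    [0,0.57,0,0,1],
    [0,0.57,0,0,1],
    [0,0.57,0,0,1],
  ],
)

```text
clock: 13.18
position: [0.5802, 0.0622, 0.1305]
ee_rot: [0.68, 0.733, 0.0, 0.0]
ft_force: [0.1, 0.4, -0.3]
grip_width: 0.998
grasp_force: 0.0
```

```bash
cat > chk.py <<'E'
from h import *
import sys
rep();sl()
for n in ['scene','wrist']:
    c=camera(n); P=cloud(c).reshape(-1,3); s=(P[:,:2]-M)@ex; l=(P[:,:2]-M)@ey; z=P[:,2]
    for k in [-88,-44,0,44,88]:
        m=(abs(s)<.05)&(abs(l-k/1e3)<.016)&(z>.11)&(z<.158)
        if m.sum()>15:
            t=m&(z>np.percentile(z[m],70)); print(n,k,m.sum(),'top s',np.percentile(s[t],[5,50,95]),'z',np.percentile(z[t],95),'l',np.percentile(l[t],[5,95]))
c=camera('scene'); cv2.imwrite('pics/'+sys.argv[1],cv2.resize(c['img'][150:330,220:460],(800,600))[:,:,::-1])
E
python3 chk.py s5.png
```

```text
t 13.18 pos [0.5802 0.0622 0.1305] xdir 1.6448019019400437 tilt [0.0006 0.    ] F [ 0.1473  0.3548 -0.2918] w 0.9975261226816038 gf 0.0 q [ 0.317   0.4098 -0.6163  1.6924  0.2587  1.1213 -0.2995]
s,l,z -0.03987906683291411 0.04287463553681992 0.13045960572921275
wrist 0 626 top s [-0.0184 -0.0134 -0.0098] z 0.12725509356374787 l [0.0012 0.0057]
wrist 44 7065 top s [0.0024 0.0128 0.0283] z 0.15681726803921023 l [0.0398 0.057 ]
wrist 88 4344 top s [-0.0273 -0.0244 -0.0221] z 0.14852217469901288 l [0.0767 0.1003]
```

View pics/s5.png

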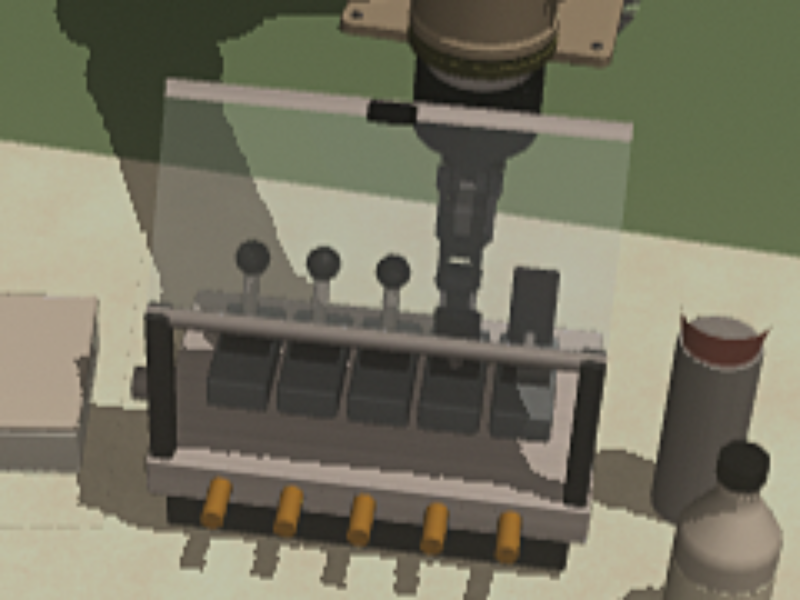

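The inner paddle has moved over (px 455,330). Guard and balls are unchanged. I'll lower a little and push it to its stop.

Request:
carry_out(
  deltas=[
    [0,0,0.05,0,1],
    [0,0,0.09,0,1],
    [0,0.03,0.09,0,1],
    [0,0.05,0.09,0,1],
    [0,0.05,0.09,0,1],
  ],
)

```text
clock: 13.95
position: [0.5816, 0.0624, 0.1161]
ee_rot: [0.68, 0.733, -0.006, -0.004]
ft_force: [-40.4, -5.0, 30.2]
grip_width: 0.999
grasp_force: 25.0
```

Request:
carry_out(
  deltas=[
    [0,-0.05,-0.02,0,1],
    [0,-0.15,-0.05,0,1],
    [0,-0.35,-0.05,0,1],
    [0,-0.55,-0.05,0,1],
    [0,-0.6,-0.05,0,1],
  ],
)

```text
clock: 14.58
position: [0.4964, 0.0557, 0.1242]
ee_rot: [0.68, 0.733, -0.0, 0.0]
ft_force: [0.1, 0.1, 1.1]
grip_width: 1.0
grasp_force: 0.0
```

```bash
python3 chk.py s6.png; python3 -c "
from h import *
tosl(-.125,.0875,.13)"
```

```text
t 14.57 pos [0.4964 0.0557 0.1242] xdir 1.6449409684954341 tilt [ 0.0001 -0.0012] F [0.0513 0.0653 1.0744] w 1.0001118707660948 gf 0.0 q [ 0.3941  0.2397 -0.6591  1.9102  0.17    1.0471 -0.2626]
s,l,z -0.12398148195248093 0.0428350733846944 0.12424695876426618
wrist -44 335 top s [-0.0186 -0.0154 -0.0122] z 0.12019431618159218 l [-0.0408 -0.0381]
wrist 44 21 top s [0.0117 0.0119 0.0124] z 0.11114532425731388 l [0.0319 0.0342]
wrist 88 3158 top s [-0.0294 -0.0272 -0.0252] z 0.1450792445965111 l [0.0759 0.0955]
t 14.72 pos [0.4984 0.0559 0.1246] xdir 1.6445981853115312 tilt [ 0.0012 -0.0003] F [-0.2719  0.8861  0.1814] w 1.0029695282959508 gf 0.0 q [ 0.393   0.2428 -0.6582  1.906   0.1713  1.0475 -0.2632]
delta [ 0.2974 -0.0211 -0.0361]
```

View pics/s6.png

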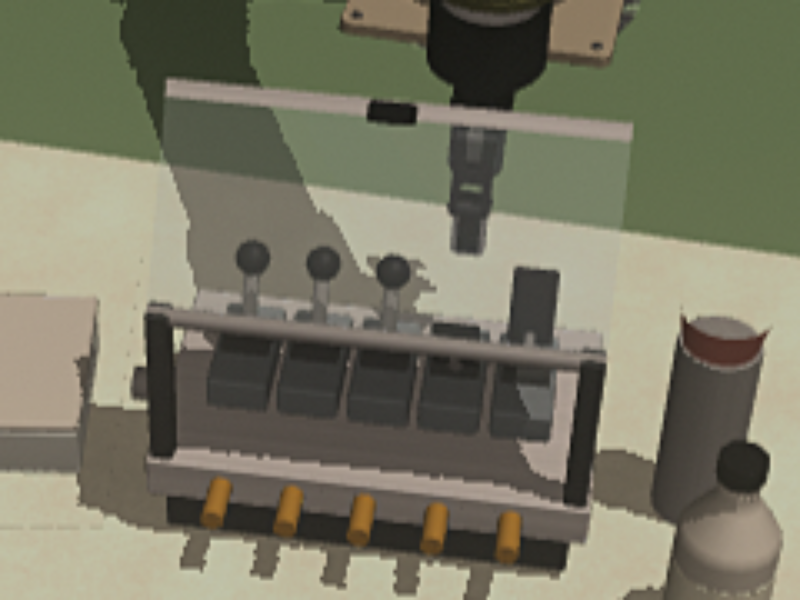

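The inner paddle now leans fully to the far side (near face at s = 12 mm, z = 111 mm, which matches the stop). On to the outer paddle.

Request:
carry_out(
  deltas=[
    [0.1,-0.02,-0.04,0,1],
    [0.2,-0.02,-0.04,0,1],
    [0.3,-0.02,-0.04,0,1],
    [0.3,-0.02,-0.04,0,1],
    [0.3,0.1,-0.04,0,1],
    [0.3,0.22,-0.04,0,1],
    [0.3,0.34,-0.04,0,1],
    [0.3,0.45,-0.04,0,1],
    [0.3,0.5,-0.04,0,1],
    [0.3,0.55,-0.04,0,1],
    [0.3,0.55,-0.04,0,1],
    [0.3,0.55,-0.04,0,1],
  ],
)

```text
clock: 16.23
position: [0.5772, 0.1071, 0.1306]
ee_rot: [0.68, 0.733, 0.001, 0.0]
ft_force: [0.8, -0.5, -0.5]
grip_width: 0.999
grasp_force: 0.0
```

Request:
carry_out(
  deltas=[
    [0,0,0.04,0,1],
    [0,0,0.08,0,1],
    [0,0.02,0.08,0,1],
    [0,0.04,0.08,0,1],
    [0,0.04,0.08,0,1],
  ],
)

```text
clock: 16.85
position: [0.5789, 0.1074, 0.1177]
ee_rot: [0.68, 0.733, -0.004, -0.002]
ft_force: [-26.2, -4.5, 16.9]
grip_width: 1.002
grasp_force: 15.6
```

```bash
python3 -c "
from h import *
rep();sl()"
```

```text
t 16.85 pos [0.5789 0.1074 0.1177] xdir 1.6458418923563212 tilt [-0.0087 -0.0027] F [-26.2047  -4.5131  16.9129] w 1.0015383724559306 gf 15.560713042505085 q [ 0.2488  0.4473 -0.6355  1.6801  0.289   1.1192 -0.3944]
s,l,z -0.037708851298057934 0.08805155416276307 0.11774824018518111
```

Firm contact at the stop. Backing off and checking.

Request:
carry_out(
  deltas=[
    [0,-0.05,-0.02,0,1],
    [0,-0.15,-0.05,0,1],
    [0,-0.35,-0.1,0,1],
    [0,-0.6,-0.2,0,1],
    [0,-0.6,-0.6,0,1],
    [0,-0.6,-1,0,1],
    [0,-0.6,-1,0,1],
  ],
)

```text
clock: 17.73
position: [0.4946, 0.1015, 0.2731]
ee_rot: [0.68, 0.733, 0.003, 0.003]
ft_force: [-0.0, 0.1, -1.6]
grip_width: 0.995
grasp_force: 0.0
```

Run:
```python
from h import *
rep(); sl()
for n in ['top','scene','wrist']:
    c=camera(n); P=cloud(c).reshape(-1,3); s=(P[:,:2]-M)@ex; l=(P[:,:2]-M)@ey; z=P[:,2]
    for k in [-88,-44,0,44,88]:
        for lo in (.105,.12):
            m=(abs(s)<.05)&(abs(l-k/1e3)<.016)&(z>lo)&(z<lo+.01)
            if m.sum()>8: print(n,k,lo,m.sum(),'s',np.percentile(s[m],[5,50,95]))
    m=(s>.0)&(s<.09)&(abs(l)<.12)&(abs(l)>.07)&(z>.19)&(z<.32)
    if m.sum()>50: print('guard',np.arctan(-np.polyfit(s[m],z[m],1)[0]))
    if n=='scene': cv2.imwrite('pics/s7.png',cv2.resize(c['img'][150:330,220:460],(800,600))[:,:,::-1])
    m=(abs(l)<.02)&(s>-.02)&(s<.1)&(z>.28); print(n,'tab',m.sum(),P[m].mean(0),P[m].min(0),P[m].max(0))
```

```text
t 17.73 pos [0.4946 0.1015 0.2731] xdir 1.6448416477482417 tilt [ 0.0088 -0.    ] F [-0.0396  0.117  -1.6341] w 0.9952809188148751 gf 0.0 q [ 0.3811  0.1021 -0.7128  1.7176  0.0715  1.3388 -0.271 ]
s,l,z -0.12222556180971937 0.08870911073897678 0.2731126209908263
top -88 0.105 9 s [-0.0064 -0.0036 -0.0013]
top -44 0.105 10 s [-0.0076 -0.0056 -0.0027]
top 0 0.105 9 s [-0.0049 -0.0028 -0.0015]
top 44 0.105 66 s [0.0106 0.0136 0.0166]
top 44 0.12 61 s [0.019  0.0218 0.0248]
top 88 0.105 62 s [0.0104 0.0135 0.0164]
top 88 0.12 65 s [0.0186 0.0217 0.0244]
guard 0.9722187338801472
top tab 778 [0.6529 0.0248 0.2942] [0.6299 0.0034 0.28  ] [0.6809 0.0434 0.311 ]
guard 0.9806943884013057
scene tab 124 [0.6671 0.0273 0.2982] [0.6342 0.0046 0.28  ] [0.6834 0.0429 0.3098]
wrist 44 0.105 401 s [0.01   0.0129 0.0165]
wrist 44 0.12 463 s [0.0182 0.0211 0.0244]
wrist 88 0.105 437 s [0.0102 0.013  0.016 ]
wrist 88 0.12 521 s [0.0182 0.0211 0.0242]<stdin>:12: RuntimeWarning: Mean of empty slice.
  ret = um.true_divide(
Traceback (most recent call last):
ValueError: zero-size array to reduction operation minimum which has no identity
```

View pics/s7.png

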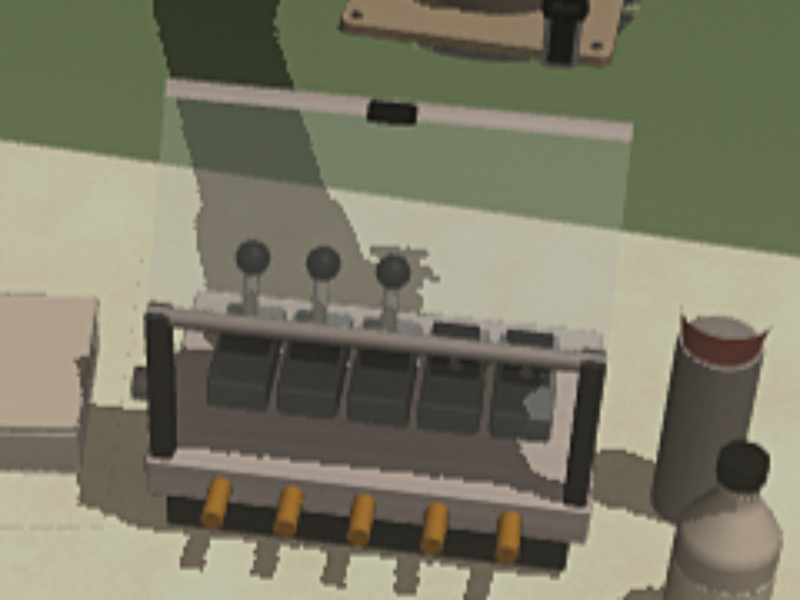

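Both paddles are fully over (slope 0.5 rad), the balls are still near side, and the guard is up at 0.98 rad. Now back to the tab.

Request:
carry_out(
  deltas=[
    [0,0,-0.35,0,0],
    [0,0,-0.7,0.2,0],
    [0,0,-0.7,0.5,0],
    [0,0,-0.7,0.8,0],
    [0,0,-0.7,1,0],
    [0,0,-0.7,1,0],
  ],
)

```text
clock: 18.62
position: [0.4927, 0.1007, 0.3719]
ee_rot: [0.847, 0.532, -0.001, -0.001]
ft_force: [0.1, -1.5, -0.2]
grip_width: 0.499
grasp_force: 0.0
```

Request:
carry_out(
  deltas=[
    [0,0,0,0.33,0],
    [0,0,0,0.66,0],
    [0,0,0,1,0],
    [0,0,0,1,0],
  ],
)

```text
clock: 19.12
position: [0.4929, 0.1008, 0.3725]
ee_rot: [0.955, 0.296, -0.001, -0.0]
ft_force: [-0.4, -0.2, -1.6]
grip_width: 0.499
grasp_force: 0.0
```

Request:
carry_out(
  deltas=[
    [0,0,0,0.33,0],
    [0,0,0,0.66,0],
    [0,0,0,1,0],
    [0,0,0,1,0],
  ],
)

```text
clock: 19.62
position: [0.493, 0.1008, 0.3729]
ee_rot: [0.999, 0.04, -0.0, 0.0]
ft_force: [0.0, 0.3, -0.2]
grip_width: 0.502
grasp_force: 0.0
```

```bash
python3 -c "
from h import *
to([.673,.0276,.377])"
```

```text
t 19.62 pos [0.493  0.1008 0.3729] xdir 0.0801827551071112 tilt [-0.0006 -0.0001] F [ 0.0252  0.2984 -0.2359] w 0.5021136428361356 gf 0.0 q [ 0.3298  0.065  -0.6488  1.5412  0.0393  1.5491 -1.8095]
delta [ 1.1571  0.5828 -0.0278]
```

Request:
carry_out(
  deltas=[
    [0.2,0.2,-0.03,0,0],
    [0.4,0.4,-0.03,0,0],
    [0.6,0.583,-0.03,0,0],
    [0.8,0.583,-0.03,0,0],
    [0.9,0.583,-0.03,0,0],
    [0.9,0.583,-0.03,0,0],
  ],
)

```text
clock: 20.38
position: [0.6346, 0.0238, 0.3766]
ee_rot: [0.999, 0.04, -0.001, -0.0]
ft_force: [0.5, 0.2, -0.1]
grip_width: 0.499
grasp_force: 0.0
```

Request:
carry_out(
  deltas=[
    [0.13,0,0,0,0],
    [0.257,0,0,0,0],
    [0.257,0,0.15,0,0],
    [0.257,0,0.3,0,0],
    [0.257,0,0.5,0,0],
    [0.257,0,0.5,0,0],
  ],
)

```text
clock: 21.12
position: [0.6712, 0.0261, 0.301]
ee_rot: [0.999, 0.039, -0.002, 0.0]
ft_force: [-0.3, -0.1, 0.4]
grip_width: 0.499
grasp_force: 0.0
```

Run:
```python
from h import *
to([.673,.0276,.302])
f=lambda t: np.array([-(.129*np.cos(t)-.036*np.sin(t)),0,-(.129*np.sin(t)+.036*np.cos(t))])
for t in [.98,.9,.8,.7,.6,.5,.4,.3,.2,.1,0,-.02]: print(t,(f(t)-f(.98))/.15)
```

```text
t 21.12 pos [0.6712 0.0261 0.301 ] xdir 0.07766173351591674 tilt [-0.0038 -0.0007] F [-0.277  -0.1477  0.4194] w 0.49876858211035086 gf 0.0 q [ 0.2704  0.4803 -0.5671  1.2161  0.251   1.5172 -1.7517]
delta [ 0.0126 -0.0093 -0.0068]
0.98 [0. 0. 0.]
0.9 [-0.0669  0.      0.0251]
0.8 [-0.1473  0.      0.0638]
0.7 [-0.2234  0.      0.1103]
0.6 [-0.2946  0.      0.1642]
0.5 [-0.3599  0.      0.225 ]
0.4 [-0.4189  0.      0.292 ]
0.3 [-0.4709  0.      0.3645]
0.2 [-0.5155  0.      0.4418]
0.1 [-0.552   0.      0.5233]
0 [-0.5803  0.      0.6079]
-0.02 [-0.5849  0.      0.6252]
```

Request:
carry_out(
  deltas=[
    [0.01,-0.005,0,0,-1],
    [0.01,-0.005,0,0,-1],
    [0.01,-0.005,0,0,-1],
    [0.01,-0.005,0,0,-1],
  ],
  force=30,
)

```text
clock: 21.62
position: [0.6744, 0.0267, 0.3047]
ee_rot: [0.999, 0.037, 0.001, 0.001]
ft_force: [-3.5, -4.6, 6.0]
grip_width: 0.275
grasp_force: 31.8
```

Request:
carry_out(
  deltas=[
    [-0.034,0,0.012,0,-1],
    [-0.067,0,0.025,0,-1],
    [-0.107,0,0.044,0,-1],
    [-0.147,0,0.064,0,-1],
    [-0.186,0,0.087,0,-1],
    [-0.223,0,0.11,0,-1],
    [-0.26,0,0.137,0,-1],
    [-0.295,0,0.164,0,-1],
    [-0.328,0,0.194,0,-1],
    [-0.36,0,0.225,0,-1],
    [-0.39,0,0.258,0,-1],
    [-0.419,0,0.292,0,-1],
    [-0.419,0,0.292,0,-1],
  ],
)

```text
clock: 23.25
position: [0.6114, 0.0219, 0.2609]
ee_rot: [0.999, 0.037, 0.001, 0.001]
ft_force: [-6.7, -4.8, 9.4]
grip_width: 0.274
grasp_force: 36.3
```

Request:
carry_out(
  deltas=[
    [-0.027,0,0.036,0,-1],
    [-0.052,0,0.073,0,-1],
    [-0.076,0,0.111,0,-1],
    [-0.097,0,0.15,0,-1],
    [-0.117,0,0.19,0,-1],
    [-0.133,0,0.231,0,-1],
    [-0.148,0,0.273,0,-1],
    [-0.161,0,0.316,0,-1],
    [-0.163,0,0.335,0,-1],
    [-0.163,0,0.345,0,-1],
    [-0.163,0,0.345,0,-1],
  ],
)

```text
clock: 24.62
position: [0.5872, 0.0201, 0.2111]
ee_rot: [0.999, 0.037, 0.001, 0.001]
ft_force: [-16.1, -6.3, 26.6]
grip_width: 0.273
grasp_force: 37.2
```

```bash
cat > g.py <<'E'
from h import *
rep()
for n in ['top','scene']:
    c=camera(n); P=cloud(c).reshape(-1,3); s=(P[:,:2]-M)@ex; l=(P[:,:2]-M)@ey; z=P[:,2]
    m=(s>-.035)&(s<.07)&(abs(l)<.12)&(abs(l)>.07)&(z>.155)&(z<.2)
    print(n,m.sum(),'guard',np.arctan(-np.polyfit(s[m],z[m],1)[0]),np.median(z[m]))
E
python3 g.py
```

```text
t 24.62 pos [0.5872 0.0201 0.2111] xdir 0.07382165439610514 tilt [ 0.0019 -0.0024] F [-16.0817  -6.2858  26.6255] w 0.27331493913467964 gf 37.235957980155945 q [ 0.3695  0.3333 -0.5909  1.5977  0.195   1.2679 -1.7511]
top 1945 guard -0.0027577344566720586 0.1720822129038718
scene 1628 guard -0.0021123873760797826 0.17188585603932827
```

Guard is flat down. I'll ease off the load, release and rise clear.

Request:
carry_out(
  deltas=[
    [-0.01,0,-0.03,0,-1],
    [-0.01,0,-0.03,0,0.2],
    [-0.01,0,-0.03,0,0.2],
    [-0.01,0,-0.03,0,0.2],
    [-0.01,0,-0.03,0,0.2],
    [-0.01,0,-0.2,0,0.2],
    [-0.01,0,-0.5,0,0.2],
    [-0.01,0,-0.8,0,0.2],
    [-0.5,0,-0.8,0,0.2],
    [-0.5,0,-0.8,0,0.2],
    [-0.5,0,-0.8,0,0.2],
  ],
)

```text
clock: 26.1
position: [0.5121, 0.0151, 0.3277]
ee_rot: [0.999, 0.037, 0.001, 0.001]
ft_force: [0.6, 0.8, 0.5]
grip_width: 0.597
grasp_force: 0.0
```

```bash
python3 g.py; python3 -c "
from h import *
c=camera('scene'); cv2.imwrite('pics/s9.png',cv2.resize(c['img'][150:330,220:460],(800,600))[:,:,::-1])"
```

```text
t 26.1 pos [0.5121 0.0151 0.3277] xdir 0.07372714820965964 tilt [ 0.0011 -0.0011] F [0.6183 0.771  0.5355] w 0.596500544365034 gf 0.0 q [ 0.4575  0.0917 -0.6117  1.608   0.0542  1.4577 -1.6554]
top 3633 guard 0.011521191694840524 0.17321152916040977
scene 1669 guard 0.013316818915960602 0.1728795488975403
```

View pics/s9.png

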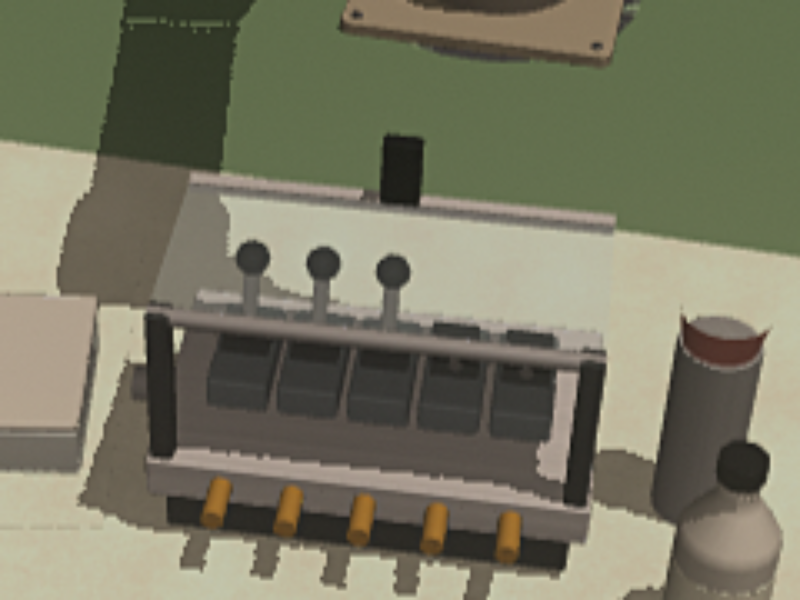

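The guard is down at about 0.015 rad, the paddles are over to the far side, and the balls (px 253, 323, 393) and bystanders haven't moved.

```bash
python3 -c "
from h import *
print(ticket.hand_in())"
```

```text
the job is handed in; nothing more can be done
None
```

I handed the job in at about 26 s; no verdict came back. My last checks showed the guard down at about 0.015 rad, both paddles fully over to the far side, and the three balls, cylinder, parts box and bottle not visibly moved.

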